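# Roll a pipe stub into the welding V-cradle and slide it to the stop

## Robot

A 6-joint arm with a two-finger parallel gripper is mounted at the origin on the work surface. World frame = base frame: x ahead of the robot, y to its left, z up, the work surface at z = 0. Lengths are in mm, angles in rad, forces in N, time in s.
With the tool pointing down it reaches from about 350 to 875 mm from the base axis. Payload 4.2 kg.
Tool frame: the origin (TCP) lies midway between the tips of the shut fingers; the grasp point (between the pads) lies 19 mm behind it; z points along the fingers, y is the direction in which the jaws open and shut (so a half turn about z gives the same grasp; the last joint's range is limited). The gripper opens to 85 mm and grips with 20 to 120 N. Pads are 22 mm wide; open, the fingers measure 114 mm over their backs; the gripper's body (76 mm by 85 mm) begins 54 mm behind the grasp point. The pads swing forward as they close: fully open they stand 13 mm farther back than shut.
Start: joints at [-1.073, 0.385, 0.008, 0, -1.194, -0.259], TCP at [147.853, -607.239, 231.312] pointing down, gripper open.
Joint ranges: [-3.14, 3.14], [-1.21, 2.06], [-1.07, 1.41], [-3.16, 2.05], [-2.99, -0.16], [-3.1, 3.1]. Speed limits (rad/s): [2.79, 2.79, 3.14, 3.14, 3.14, 3.14].

## Interface

Orientations are given as a unit quaternion [x, y, z, w].
In Python, from bench import read_state, get_image, job_done, search_frame, regions_of gives the robot as it stands.
- The arm moves only by the tool servo_tool, never from a script. Its arguments are lists of equal length, an entry for each row: "turn": the turn, a rotation vector about the world's x, y, z in rad, a list of three; "dp": the shift along the world's x, y, z in m, a list of three; "fingers": the finger opening in m, from 0 to 0.0854. In form: {"turn": [[rx, ry, rz], ...], "dp": [[tx, ty, tz], ...], "fingers": [fingers, ...]}. A call has exactly 5 rows; each row shifts and turns the pose as measured when the row begins; what a row does not reach is not made up. A row lasts 1/8 s, in which the tool goes at most 62.5 mm and 10.7 degrees, less where a joint would pass 70% of its speed; a pose out of reach is approached as far as the arm can. A call is refused whole if a number of a shift passes 0.0625 or a number of a turn 0.188, either way. A call with a gripper value outside its range is refused whole. The fingers move at their own pace and stop on an object; the grip force is fixed at half the most. Time passes only in rows, so rows that do not move let the fingers close, or fill a call up. It gives the time, the measured TCP pose, the force and the opening at its end, in the units of the state.
- read_state(): the state, without advancing time (a new reading comes with each control period).
- get_image(name): name is "side" or "top" or "wrist"; returns a dict with "img" (420x560x3 uint8, red, green, blue), "vfov" (degrees; the focal length in pixels is half the picture's height over the tangent of half this angle, whatever the lens; pixels are square), "cx", "cy" (the principal point, pixels), "world_from_camera" (4x4, takes a point from camera to world coordinates); the wrist camera has in their place "mount" (4x4, takes a point from camera to tool coordinates, whose origin is the TCP and whose axes are the flange's). Camera axes: x right, y down, z forward; pixel columns grow to the right and rows downward; lengths in mm; the calibration is good to about 2 mm. A picture is of the moment at which its call begins: read the wrist's pose just before it. There is no depth.
- job_done(): hands the job in, once; it reports no verdict.
Trained networks look in the newest picture that a camera, given by its name, has taken for a name from the list of things; names that differ only in an ending like _2 or _b are one class to them, and where a whole thing is asked for, a point or a joint stands for the part that bears it (a point fixed in the world has none). Each returns a list of dicts, best first, with "score" (0 to 1); they miss things now and then, are a little off and sometimes report something else, mostly with a low value. They report only what shows in the picture. A call takes as long as a camera call. They do not tell look-alikes from the thing itself.
- search_frame(query, camera): "box" ([left, top, width, height] in pixels, round what is visible of it).
- regions_of(query, camera): "region" (420x560 bool, what is visible of it) and "box" ([left, top, width, height] in pixels, round what is visible of it).
The state is a dict: "clock": time; "joints": joint angles; "joint_vel": joint speeds; "joint_efforts": joint torques, N m; "position": TCP position; "ee_rot": TCP orientation; "contact_force": force on the tool from outside, world axes, zero at the start; "wrist_torque": the same for the moment, N m; "gripper_width": finger opening in mm.
Only numpy, scipy, OpenCV 4.12 (cv2) and the standard library are available. Lean on these libraries where they do the work, as an engineer would, in place of code of your own. Each camera call takes 0.05 s, during which the arm holds its last target. There are 200 camera calls.

## Task

With the outside of your fingers, gently roll the steel pipe stub with yellow end caps along the bench, up the blue ramp and down into the V of the cradle, so that it lies in the V short of the orange end stop. Then push its end with your fingertips to slide it along the V until it is right up against the stop, and move clear. Never pinch or lift the pipe, and leave the brush, magnetic square, hammer and tin where they are.

Things in the scene. Friction and masses are not known exactly. Their poses are not given: they have to be found in the camera images.
- pipe: Steel pipe stub, 48 mm diameter, 120 mm long, about 0.45 kg, ends closed by flat flush yellow caps. Origin at its centre, on its axis, 24 mm above the bench; x runs along the pipe, y and z turn as it rolls. Smooth: friction about 0.25 against everything; rolls almost freely. It starts on the cradle's -y side, parallel to the V within 6 degrees, 150 to 230 mm from its centre line, and 30 to 60 mm short of its final place along the V.
- vblock: Fixed V-cradle, 180 mm long (x from -90 to +90 mm). Origin on the bench under the middle of the V; x along the V towards the stop, z up. Blue ramp from y = -88 mm (bench) up to the crest; 45 degree steel flanks meet at y = 0, z = 2 mm; the +y flank rises to y = 36, z = 38 mm, blue bar behind it to y = 52 mm. The -x end is open. A pipe seated in the V has its centre at y = 0, z = 36 mm.
- crest (a point): Middle of the cradle's ramp crest, at x = 0, y = -18 mm, z = 20 mm in the cradle's frame; the crest is a straight edge along x. Same axes as the cradle.
- stop (a point): Centre line of the V at pipe-axis height on the inner face of the orange end stop: x = 90, y = 0, z = 36 mm in the cradle's frame. The plate is 10 mm thick, 60 mm high, y from -25 to +41 mm. With the pipe against it, the pipe's centre is 60 mm from this point, at cradle x = +30 mm.
- brush: Wire brush with a light wooden handle lying on the bench beyond the +y side of the cradle, about 220 x 32 x 34 mm. Origin under its middle, x along it. Leave it alone.
- square: Flat red magnetic welding square, about 85 x 90 x 20 mm, lying on the bench. Origin under its middle. Leave it alone.
- hammer: Hammer, 240 mm long, lying on the bench past the stop end of the cradle. x along the handle towards the head. Leave it alone.
- tin: Small closed tin, 56 mm diameter, 50 mm high, standing on the bench. Origin under its middle. Leave it alone.
There are look-alikes about, which are no part of the job. Leave any brown or pink look-alike of the pipe alone.

How it is judged (in metres and radians):
On the way, in this order (a step that is already met when the one before it is completed fails the run):
1. the pipe has rolled at least a quarter turn on its way to the V (angle between pipe's own z axis and vertical above 1.57 rad and y of pipe in the frame of vblock below -0.03 m), for 0.02 s.
2. the pipe lies in the V, still at least 4 mm short of the stop (y of pipe in the frame of vblock between -0.005 and 0.005 m and z of pipe in the frame of vblock below 0.04 m and angle between the x axis of pipe and the x axis of vblock, either way round below 0.06 rad and x of pipe in the frame of vblock below 0.026 m), for 0.2 s.
At the end, for the whole second after the job is handed in: The pipe rests in the V (centre within 5 mm of the V's centre line, below 40 mm high, axis within 0.06 rad of the V's), less than 3.5 mm from the stop, released and at rest (y of pipe in the frame of vblock between -0.005 and 0.005 m and z of pipe in the frame of vblock below 0.04 m and angle between the x axis of pipe and the x axis of vblock, either way round below 0.06 rad and x of pipe in the frame of vblock above 0.0265 m and linear speed of pipe below 0.02 m/s); the robot touches nothing.
It fails at once if the pipe is lifted: centre over 60 mm high, or over 36 mm high before it reaches the ramp (height (world z) of pipe above 0.06 m or (y of pipe in the frame of vblock below -0.095 m and height (world z) of pipe above 0.036 m)).
It fails at once if the pipe is squeezed or rammed: fingers press on it with over 40 N (contact force between pipe and the fingers above 40 N).
It fails at once if the pipe is thrown or knocked: faster than 0.6 m/s (linear speed of pipe above 0.6 m/s).
It fails at once if a bystander is moved more than 15 mm (distance of any of brush, square, hammer, tin from where it was at the start of the episode above 0.015 m).
It also fails if it takes over 51 s, if anything falls off the work surface, if the arm or the gripper's body presses on something with over 40 N, if the wrist force passes 120 N, or if a joint passes its speed limit or range.

## Working session

There is one attempt and no reset: what is moved stays moved. The work goes in short steps, Python scripts to look and compute and a tool call to move; the robot and the scene stay as the last step left them, time stands still between calls to the robot, and variables do not carry over. Pictures are saved under pics/ and viewed, about 8 in all and at most 12, crops included, and the job is handed in when it is done.

Besides the shell and the picture viewer there is one more tool, called after "Emit:" by a JSON object that holds its "api" and its "payload", one argument or row to a line. servo_tool: Moves the arm, as the interface text tells. Its arguments: {"type":"object","properties":{"turn":{"type":"array","items":{"type":"array","items":{"type":"number"}}},"dp":{"type":"array","items":{"type":"array","items":{"type":"number"}}},"fingers":{"type":"array","items":{"type":"number"}}},"required":["turn","dp","fingers"]}

```bash
ls; mkdir -p pics
python3 - <<'E'
from bench import *
import cv2,numpy as np
print(read_state())
for n in ("top","side"):
    d=get_image(n); cv2.imwrite(f"pics/{n}0.png",cv2.cvtColor(d["img"],cv2.COLOR_RGB2BGR))
    print(n,d["vfov"],d["cx"],d["cy"],np.round(d["world_from_camera"],4).tolist())
    for q in ("pipe","vblock","brush","square","hammer","tin"):
        print(q,[(r["box"],round(r["score"],2)) for r in search_frame(q,n)])
E
```

```text
pics
{'clock': 0.0, 'joints': array([-1.07335360e+00,  3.85590758e-01,  6.61234573e-03, -4.90430626e-04,
       -1.19399900e+00, -2.58597820e-01]), 'joint_vel': array([-0.00152691,  0.00020999, -0.00106938,  0.0005826 , -0.00163471,
       -0.00108537]), 'joint_efforts': array([ 3.31687324e-04, -3.92285979e+01,  1.88401061e+01,  4.18622196e+00,
       -4.69707666e-03,  8.44286433e-06]), 'position': array([ 147.73796719, -606.68372496,  230.19693579]), 'ee_rot': array([-1.19048890e-01,  9.92887768e-01,  1.09766360e-03, -1.90674847e-04]), 'contact_force': array([ 1.09412527, -0.12263241,  0.03974577]), 'wrist_torque': array([0.00432551, 0.01121049, 0.01467364]), 'gripper_width': 85.18024706397384}
top 56.02066913907764 277.8979802753072 204.72507025676722 [[0.024, -0.9939, 0.1073, 443.695], [-0.9997, -0.0251, -0.0084, 22.0154], [0.011, -0.107, -0.9942, 1028.7956], [0.0, 0.0, 0.0, 1.0]]
pipe [([289.7, 187.6, 20.7, 51.5], 0.82), ([346.1, 224.6, 30.5, 51.3], 0.77), ([356.9, 156.6, 24.6, 46.7], 0.77)]
vblock [([216.3, 164.9, 59.4, 81.3], 0.62)]
brush [([173.2, 127.8, 21.4, 86.0], 0.77)]
square [([154.7, 247.7, 45.9, 34.8], 0.85)]
hammer [([228.3, 127.9, 91.3, 37.1], 0.79), ([215.8, 166.2, 59.8, 80.8], 0.72)]
tin [([262.4, 268.2, 23.3, 19.9], 0.65)]
side 46.55697151006805 283.16762878895986 210.6975563879203 [[-0.9506, -0.1751, 0.2564, 221.5088], [-0.3105, 0.5495, -0.7757, 999.106], [-0.0051, -0.817, -0.5766, 771.2173], [0.0, 0.0, 0.0, 1.0]]
pipe [([265.8, 157.9, 38.2, 22.2], 0.96), ([376.8, 174.3, 46.8, 16.7], 0.93), ([273.1, 191.4, 46.3, 26.0], 0.87), ([321.8, 172.4, 41.1, 18.9], 0.55)]
vblock [([224.9, 213.4, 92.2, 51.2], 0.97)]
brush [([167.7, 251.3, 94.6, 38.5], 0.58)]
square [([300.9, 280.1, 39.0, 44.1], 0.83), ([342.3, 216.2, 16.2, 29.1], 0.37)]
hammer [([203.7, 185.0, 50.6, 53.1], 0.97), ([224.2, 214.6, 91.8, 51.2], 0.61)]
tin [([337.5, 215.6, 22.4, 28.2], 0.79)]
```

Run:
```python
import cv2
a=cv2.imread("pics/top0.png")[110:310,140:400]; cv2.imwrite("pics/top0c.png",cv2.resize(a,None,fx=3,fy=3,interpolation=cv2.INTER_CUBIC))
a=cv2.imread("pics/side0.png")[140:340,150:440]; cv2.imwrite("pics/side0c.png",cv2.resize(a,None,fx=2.7,fy=2.7,interpolation=cv2.INTER_CUBIC))
```

```text
(no output)
```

View pics/top0c.png

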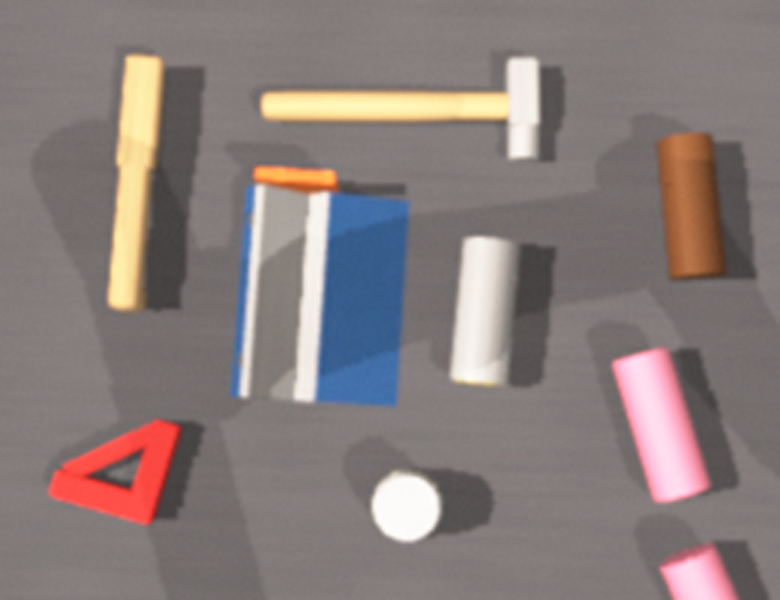

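View pics/side0c.png

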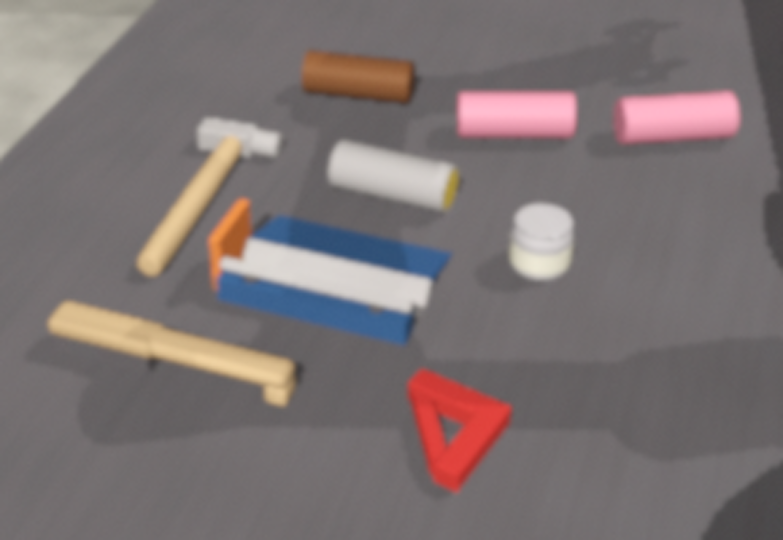

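The top view shows the grey pipe at about (301,213) with its yellow cap facing the robot. The cradle is at (247,205) with the stop away from the robot. Possible mix-ups are brown at (370,179) and pink at (360,250) and (373,305), so I choose the grey one with the yellow cap, which the side view shows at (297,205). Next I'll fit poses by silhouette.

```bash
cat > h.py <<'E'
from bench import *
import cv2,numpy as np
from scipy.optimize import minimize
def cam(n):
    d=get_image(n); f=210/np.tan(np.radians(d["vfov"]/2)); T=np.linalg.inv(d["world_from_camera"])
    def proj(P):
        c=P@T[:3,:3].T+T[:3,3]; return c[:,:2]/c[:,2:]*f+[d["cx"],d["cy"]]
    return d["img"],proj
def pose(P,x,y,a,z=0,pitch=0):
    R=np.array([[np.cos(a),-np.sin(a),0],[np.sin(a),np.cos(a),0],[0,0,1]])
    return P@R.T+[x,y,z]
t=np.linspace(0,2*np.pi,40)
PIPE=np.array([[s,24*np.cos(u),24*np.sin(u)] for s in(-60,60) for u in t])
prof=[(-88,0),(-18,20),(0,2),(36,38),(52,38),(52,0)]
VB=np.array([[s,y,z] for s in(-90,90) for y,z in prof])
ST=np.array([[s,y,z] for s in(90,100) for y in(-25,41) for z in(0,60)])
def rast(sets):
    m=np.zeros((420*4,560*4),np.uint8)
    for p in sets: cv2.fillConvexPoly(m,cv2.convexHull(np.round((p+.5)*4).astype(np.int32)),1)
    return cv2.resize(m.astype(np.float32),(560,420),interpolation=cv2.INTER_AREA)
def fit(parts,masks,projs,p0,z=0):
    def cost(p):
        c=0
        for M,pr in zip(masks,projs):
            r=rast([pr(pose(P,p[0],p[1],p[2]/100,z)) for P in parts]); c+=np.abs(r-M).sum()/M.sum()
        return c
    return minimize(cost,p0,method="Nelder-Mead",options=dict(initial_simplex=np.array(p0)+np.array([[0,0,0],[12,0,0],[0,12,0],[0,0,8]]),xatol=.1,fatol=1e-4))
E
python3 - <<'E'
from h import *
it,pt=cam("top"); is_,ps=cam("side")
def reg(q,n,c):
    rs=regions_of(q,n); return min(rs,key=lambda r:np.hypot(r["box"][0]+r["box"][2]/2-c[0],r["box"][1]+r["box"][3]/2-c[1]))["region"].astype(np.float32)
mt,ms=reg("pipe","top",(300,213)),reg("pipe","side",(296,204))
vt,vs=reg("vblock","top",(246,205)),reg("vblock","side",(271,239))
res={}
for nm,parts,M,z,p0 in(("pipe",[PIPE],(mt,ms),24,[430,-20,0]),("vb",[VB,ST],(vt,vs),0,[440,80,0])):
    for k in((0,1),(0,),(1,)):
        r=fit(parts,[M[i] for i in k],[(pt,ps)[i] for i in k],p0,z); print(nm,k,np.round(r.x,1),round(r.fun,3))
        if k==(0,1): res[nm]=r.x
# overlay
out=[]
for im,pr,c in((it,pt,(110,310,200,340)),(is_,ps,(170,290,200,340))):
    b=cv2.resize(cv2.cvtColor(im,cv2.COLOR_RGB2BGR),None,fx=4,fy=4,interpolation=cv2.INTER_CUBIC)
    x,y,a=res["vb"]; V=(pr(pose(VB,x,y,a/100))+.5)*4
    for i in range(6): cv2.line(b,tuple(V[i].astype(int)),tuple(V[i+6].astype(int)),(0,255,0),1)
    for o in(0,6): cv2.polylines(b,[V[o:o+6].astype(int)],True,(0,255,0),1)
    x,y,a=res["pipe"]; cv2.polylines(b,[cv2.convexHull(((pr(pose(PIPE,x,y,a/100,24))+.5)*4).astype(np.int32))],True,(0,0,255),1)
    out.append(b[c[0]*4:c[1]*4,c[2]*4:c[3]*4])
cv2.imwrite("pics/ov_t.png",out[0][160:700]); cv2.imwrite("pics/ov_s.png",out[1])
E
```

```text
pipe (0, 1) [532.2 -45.6  -8.1] 0.119
pipe (0,) [531.6 -46.   -6.9] 0.047
pipe (1,) [531.8 -44.3  -8.6] 0.063
vb (0, 1) [543.6 113.   -3.9] 0.077
vb (0,) [543.6 111.9  -4.4] 0.041
vb (1,) [544.1 112.8  -5.5] 0.035
```

View pics/ov_t.png

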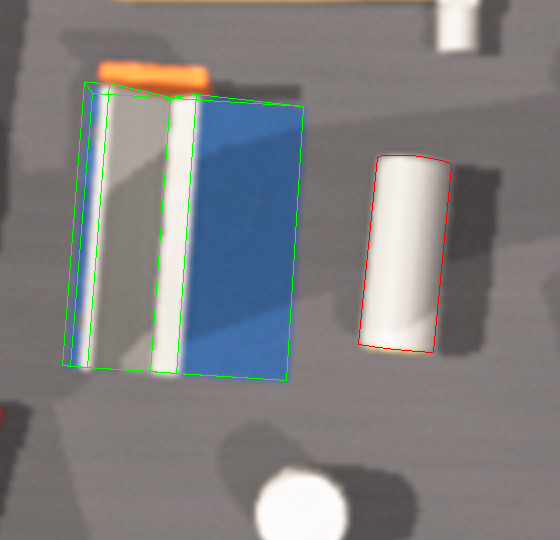

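View pics/ov_s.png

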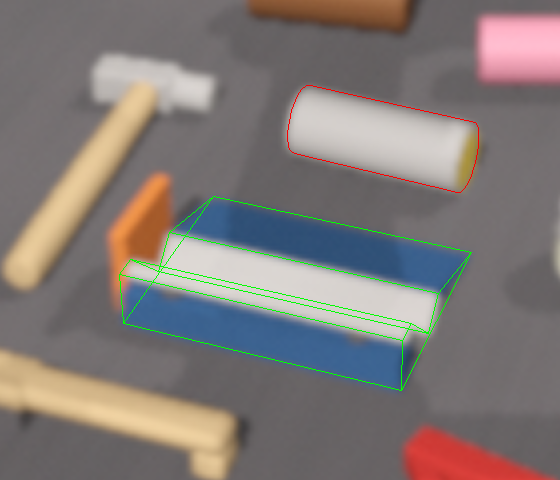

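Both cameras agree: cradle at (543.6, 112.5) with yaw −0.045, pipe at (532, −45.5) with yaw −0.08. In the cradle's frame the pipe is at x ≈ −4.5, y ≈ −158, which fits the description.

The plan is to open the fingers with the jaws along the V, giving two-point contact, and push in +Y.

Emit:
{"api": "servo_tool", "payload": {
  "turn": [
    [0,0,0.184],
    [0,0,0.184],
    [0,0,0.184],
    [0,0,0.184],
    [0,0,0.184]
  ],
  "dp": [
    [0.038,0.049,0],
    [0.038,0.049,0],
    [0.038,0.049,0],
    [0.038,0.049,0],
    [0.038,0.049,0]
  ],
  "fingers": [0.085,0.085,0.085,0.085,0.085]
}}

```text
clock: 1.62
position: [338.4, -360.6, 230.6]
ee_rot: [-0.554, 0.832, -0.001, 0.0]
contact_force: [1.0, -1.3, 0.2]
gripper_width: 85.0
```

Emit:
{"api": "servo_tool", "payload": {
  "turn": [
    [0,0,0.184],
    [0,0,0.184],
    [0,0,0],
    [0,0,0],
    [0,0,0]
  ],
  "dp": [
    [0.038,0.049,0],
    [0.038,0.049,0],
    [0.038,0.049,0],
    [0.038,0.049,0],
    [0.038,0.049,0]
  ],
  "fingers": [0.085,0.085,0.085,0.085,0.085]
}}

```text
clock: 2.25
position: [529.2, -112.7, 233.0]
ee_rot: [-0.701, 0.713, -0.004, 0.002]
contact_force: [1.9, -0.7, 0.7]
gripper_width: 84.7
```

Emit:
{"api": "servo_tool", "payload": {
  "turn": [
    [0,0,-0.028],
    [0,0,0],
    [0,0,0],
    [0,0,0],
    [0,0,0]
  ],
  "dp": [
    [0,0,-0.055],
    [0,0,-0.055],
    [0,0,-0.055],
    [0,0,-0.035],
    [0,0,-0.015]
  ],
  "fingers": [0.085,0.085,0.085,0.085,0.085]
}}

```text
clock: 2.88
position: [534.6, -107.9, 15.0]
ee_rot: [-0.694, 0.72, -0.008, 0.006]
contact_force: [-0.4, 0.2, 0.5]
gripper_width: 85.0
```

Emit:
{"api": "servo_tool", "payload": {
  "turn": [
    [0.003,0.02,-0.009],
    [0,0,0],
    [0,0,0],
    [0,0,0],
    [0,0,0]
  ],
  "dp": [
    [-0.005,0,-0.006],
    [0,0.006,-0.004],
    [0,0.006,0],
    [0,0.006,0],
    [0,0.004,0]
  ],
  "fingers": [0.085,0.085,0.085,0.085,0.085]
}}

```text
clock: 3.5
position: [530.9, -84.3, 6.1]
ee_rot: [-0.691, 0.723, -0.0, 0.0]
contact_force: [0.3, -0.5, 0.9]
gripper_width: 84.9
```

Run:
```python
from h import *
s=read_state(); print(s["position"],s["contact_force"],s["ee_rot"])
im,p=cam("side"); a=cv2.cvtColor(im,cv2.COLOR_RGB2BGR)[120:290,200:400]; cv2.imwrite("pics/s1.png",cv2.resize(a,None,fx=3.5,fy=3.5,interpolation=cv2.INTER_CUBIC))
```

```text
[530.86340925 -84.28964144   6.05409253] [ 0.34759905 -0.49021183  0.93750951] [-6.90541350e-01  7.23292910e-01 -6.42351329e-05  8.14539739e-05]
```

View pics/s1.png

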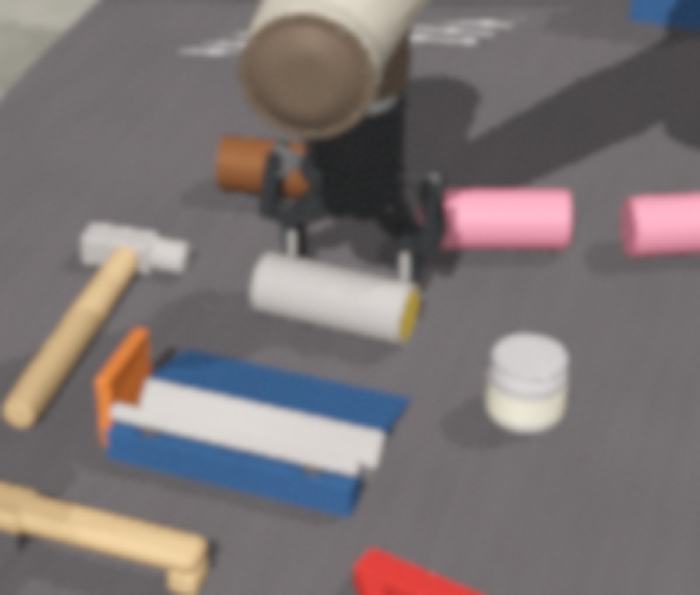

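Both fingers stand behind the pipe (crop (290,240) and (405,265)), spanning most of its length. Now I'll roll it slowly.

Emit:
{"api": "servo_tool", "payload": {
  "turn": [
    [0,0,0],
    [0,0,0],
    [0,0,0],
    [0,0,0],
    [0,0,0]
  ],
  "dp": [
    [0,0.005,-0.002],
    [0,0.008,0],
    [0.001,0.01,0],
    [0,0.01,0],
    [0.001,0.01,0]
  ],
  "fingers": [0.085,0.085,0.085,0.085,0.085]
}}

```text
clock: 4.18
position: [533.1, -38.4, 4.4]
ee_rot: [-0.69, 0.723, -0.0, 0.0]
contact_force: [1.1, -1.0, -0.0]
gripper_width: 85.0
```

Emit:
{"api": "servo_tool", "payload": {
  "turn": [
    [0,0,0],
    [0,0,0],
    [0,0,0],
    [0,0,0],
    [0,0,0]
  ],
  "dp": [
    [0,0.01,0],
    [0,0.009,0],
    [0.001,0.008,0],
    [0,0.007,0],
    [0,0.006,0]
  ],
  "fingers": [0.085,0.085,0.085,0.085,0.085]
}}

```text
clock: 4.8
position: [533.8, 3.7, 4.6]
ee_rot: [-0.691, 0.723, -0.0, -0.001]
contact_force: [1.0, -2.8, 1.2]
gripper_width: 85.1
```

```bash
cat > f.py <<'E'
from h import *
import sys
z=float(sys.argv[1]); c=np.array([543.6,112.5]); a=-.045; p0=[float(v) for v in sys.argv[2:4]]+[-5]
s=read_state(); print(s["position"].round(1),s["contact_force"].round(1),s["clock"])
M=[];Q=[]
for n in("top","side"):
    im,pr=cam(n); g=pr(np.array([[p0[0],p0[1],z]]))[0]
    rs=regions_of("pipe",n); print(n,[(np.round(r["box"]).tolist(),round(r["score"],2)) for r in rs],g.round())
    if n in sys.argv[4:] and rs:
        M.append(min(rs,key=lambda r:np.hypot(*(np.array(r["box"][:2])+np.array(r["box"][2:])/2-g)))["region"].astype(np.float32));Q.append(pr)
    if n=="side": cv2.imwrite("pics/last.png",cv2.resize(cv2.cvtColor(im,cv2.COLOR_RGB2BGR)[120:290,200:400],None,fx=3.5,fy=3.5,interpolation=cv2.INTER_CUBIC))
r=fit([PIPE],M,Q,p0,z); d=r.x[:2]-c; R=np.array([[np.cos(a),np.sin(a)],[-np.sin(a),np.cos(a)]])
print("pipe",r.x.round(1),round(r.fun,3),"cradle xy",(R@d).round(1)," tcp",(R@(s["position"][:2]-c)).round(1))
E
python3 f.py 24 535 30 side
```

```text
[533.8   3.7   4.6] [ 1.  -2.8  1.2] 4.8
top [([359.0, 158.0, 24.0, 46.0], 0.87), ([345.0, 227.0, 31.0, 49.0], 0.82), ([358.0, 293.0, 37.0, 49.0], 0.79)] [271. 211.]
side [([375.0, 174.0, 46.0, 16.0], 0.98), ([262.0, 204.0, 46.0, 33.0], 0.93), ([321.0, 176.0, 41.0, 16.0], 0.69)] [286. 220.]
pipe [538.5  32.6  -3.4] 0.055 cradle xy [ -1.5 -80.1]  tcp [  -4.9 -109.2]
```

Emit:
{"api": "servo_tool", "payload": {
  "turn": [
    [0,0,0],
    [0,0,0],
    [0,0,0],
    [0,0,0],
    [0,0,0]
  ],
  "dp": [
    [0,0.008,0.001],
    [0,0.008,0.001],
    [0.001,0.008,0.002],
    [0,0.008,0.002],
    [0,0.008,0.002]
  ],
  "fingers": [0.085,0.085,0.085,0.085,0.085]
}}

```text
clock: 5.62
position: [534.0, 44.3, 12.9]
ee_rot: [-0.69, 0.723, -0.0, -0.002]
contact_force: [0.2, -3.7, 2.0]
gripper_width: 84.7
```

```bash
python3 f.py 38 538 75 side
```

```text
[534.   44.3  12.9] [ 0.2 -3.7  2. ] 5.625
top [([358.0, 290.0, 36.0, 54.0], 0.69), ([342.0, 226.0, 34.0, 49.0], 0.68), ([358.0, 157.0, 23.0, 47.0], 0.63), ([243.0, 225.0, 15.0, 12.0], 0.56)] [253. 209.]
side [([320.0, 174.0, 42.0, 19.0], 0.89), ([376.0, 174.0, 48.0, 17.0], 0.87), ([255.0, 211.0, 51.0, 31.0], 0.62)] [279. 225.]
pipe [538.2  77.4  -2. ] 0.054 cradle xy [ -3.8 -35.3]  tcp [ -6.6 -68.6]
```

Emit:
{"api": "servo_tool", "payload": {
  "turn": [
    [0,0,0],
    [0,0,0],
    [0,0,0],
    [0,0,0],
    [0,0,0]
  ],
  "dp": [
    [0,0.005,0.001],
    [0,0.005,0.001],
    [0,0.005,0.001],
    [0,0.004,0],
    [0,0.003,0]
  ],
  "fingers": [0.085,0.085,0.085,0.085,0.085]
}}

```text
clock: 6.45
position: [534.4, 68.1, 15.6]
ee_rot: [-0.69, 0.724, 0.0, -0.001]
contact_force: [0.3, -0.3, 1.2]
gripper_width: 85.3
```

```bash
python3 f.py 40 540 100 side
```

```text
[534.4  68.1  15.6] [ 0.3 -0.3  1.2] 6.45
top [([357.0, 156.0, 24.0, 48.0], 0.74), ([342.0, 224.0, 35.0, 50.0], 0.61), ([229.0, 222.0, 18.0, 11.0], 0.48)] [243. 208.]
side [([376.0, 173.0, 46.0, 19.0], 0.98), ([319.0, 174.0, 45.0, 16.0], 0.97), ([252.0, 219.0, 50.0, 32.0], 0.9)] [275. 230.]
pipe [537.6 116.9  -3.9] 0.047 cradle xy [-6.2  4.1]  tcp [ -7.2 -44.8]
```

Emit:
{"api": "servo_tool", "payload": {
  "turn": [
    [0,0,0],
    [0,0,0],
    [0,0,0],
    [0,0,0],
    [0,0,0]
  ],
  "dp": [
    [0,-0.02,0.003],
    [0,-0.03,0.02],
    [-0.02,-0.01,0.05],
    [-0.05,0,0.03],
    [-0.06,0,0.01]
  ],
  "fingers": [0.085,0.085,0.085,0.085,0.04]
}}

```text
clock: 7.28
position: [403.4, 1.9, 130.0]
ee_rot: [-0.689, 0.725, 0.0, -0.002]
contact_force: [-1.6, 0.7, 0.5]
gripper_width: 69.4
```

Emit:
{"api": "servo_tool", "payload": {
  "turn": [
    [0,0,0],
    [0,0,0],
    [0,0,0],
    [0,0,0],
    [0,0,0]
  ],
  "dp": [
    [-0.025,0.03,0],
    [0,0.04,0],
    [0,0.04,0],
    [0,0,0],
    [0,0,0]
  ],
  "fingers": [0,0,0,0,0]
}}

```text
clock: 7.9
position: [372.9, 108.7, 132.3]
ee_rot: [-0.686, 0.727, 0.0, 0.0]
contact_force: [1.2, -0.4, 0.3]
gripper_width: -0.5
```

```bash
python3 f.py 36 537 112 side top; python3 f.py 36 537 112 side
```

```text
[372.9 108.7 132.3] [ 1.2 -0.4  0.3] 7.9
top [([358.0, 290.0, 38.0, 53.0], 0.94), ([225.0, 182.0, 25.0, 53.0], 0.88), ([343.0, 226.0, 34.0, 48.0], 0.8), ([356.0, 156.0, 26.0, 47.0], 0.76)] [239. 209.]
side [([377.0, 174.0, 45.0, 19.0], 0.82), ([263.0, 158.0, 43.0, 22.0], 0.71), ([246.0, 220.0, 54.0, 30.0], 0.64), ([322.0, 185.0, 39.0, 7.0], 0.62), ([344.0, 217.0, 18.0, 26.0], 0.62)] [275. 234.]
pipe [539.1 112.7  -3.6] 0.136 cradle xy [-4.5 -0. ]  tcp [-170.4  -11.5]
[373.2 108.7 132.3] [ 0.9  0.4 -0.8] 8.1
top [([228.0, 184.0, 21.0, 50.0], 0.81), ([356.0, 156.0, 26.0, 45.0], 0.74), ([344.0, 225.0, 33.0, 50.0], 0.59)] [239. 209.]
side [([265.0, 159.0, 42.0, 22.0], 0.85), ([377.0, 172.0, 49.0, 21.0], 0.81), ([250.0, 220.0, 50.0, 34.0], 0.8), ([322.0, 184.0, 38.0, 8.0], 0.56)] [275. 234.]
pipe [539.3 112.1  -4.7] 0.069 cradle xy [-4.3 -0.5]  tcp [-170.   -11.5]
```

View pics/last.png

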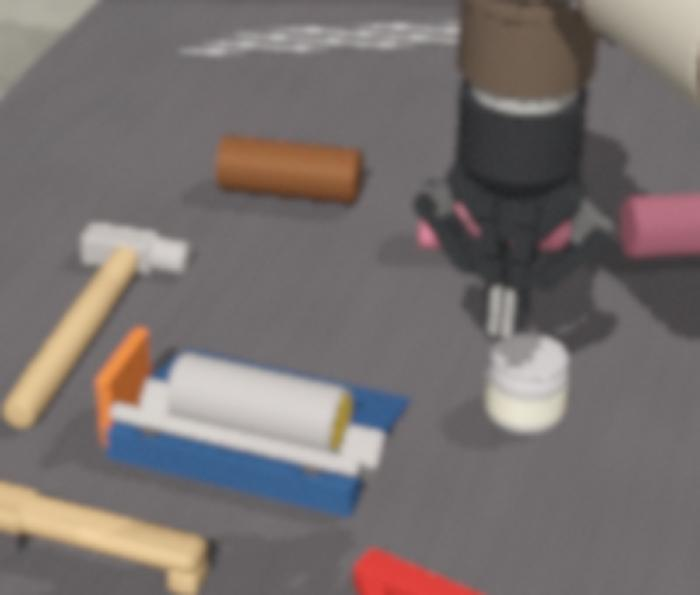

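The pipe lies in the V at cradle (−4.4, 0), well short of the stop. The yellow end is free at crop (342,420). Next I'll bring the shut fingers down behind that end.

Emit:
{"api": "servo_tool", "payload": {
  "turn": [
    [0,0,0.0125],
    [0,0,0],
    [0,0,0],
    [0,0,0],
    [0,0,0]
  ],
  "dp": [
    [0.033,0.004,0],
    [0.032,0.004,-0.02],
    [0,0,-0.04],
    [0,0,-0.03],
    [0,0,-0.013]
  ],
  "fingers": [0,0,0,0,0]
}}

```text
clock: 8.93
position: [442.5, 117.6, 27.7]
ee_rot: [-0.691, 0.723, -0.0, 0.004]
contact_force: [1.0, -0.9, 1.3]
gripper_width: 0.1
```

Emit:
{"api": "servo_tool", "payload": {
  "turn": [
    [0,0,0],
    [0,0,0],
    [0,0,0],
    [0,0,0],
    [0,0,0]
  ],
  "dp": [
    [0.007,0,0],
    [0.006,-0.001,0],
    [0.005,0,0],
    [0.005,0,0],
    [0.005,0,0]
  ],
  "fingers": [0,0,0,0,0]
}}

```text
clock: 9.55
position: [471.9, 116.1, 28.5]
ee_rot: [-0.691, 0.723, -0.0, 0.003]
contact_force: [-1.1, -0.8, -0.3]
gripper_width: -0.3
```

```bash
python3 f.py 36 542 112 side
```

```text
[471.9 116.1  28.5] [-1.1 -0.8 -0.3] 9.55
top [([359.0, 156.0, 21.0, 50.0], 0.98), ([232.0, 181.0, 18.0, 41.0], 0.96), ([357.0, 291.0, 40.0, 56.0], 0.85), ([344.0, 224.0, 34.0, 50.0], 0.76)] [239. 207.]
side [([377.0, 173.0, 47.0, 19.0], 0.96), ([247.0, 220.0, 49.0, 29.0], 0.72), ([264.0, 155.0, 20.0, 24.0], 0.69)] [273. 234.]
pipe [545.7 111.2  -4.6] 0.207 cradle xy [ 2.1 -1.2]  tcp [-71.8   0.4]
```

Emit:
{"api": "servo_tool", "payload": {
  "turn": [
    [0,0,0],
    [0,0,0],
    [0,0,0],
    [0,0,0],
    [0,0,0]
  ],
  "dp": [
    [0.005,0,0],
    [0.005,-0.001,0],
    [0.004,0,0],
    [0.004,0,0],
    [0.003,0,0]
  ],
  "fingers": [0,0,0,0,0]
}}

```text
clock: 10.38
position: [492.9, 114.8, 28.3]
ee_rot: [-0.691, 0.723, 0.0, 0.002]
contact_force: [-4.1, 0.3, 1.1]
gripper_width: -0.3
```

Emit:
{"api": "servo_tool", "payload": {
  "turn": [
    [0,0,0],
    [0,0,0],
    [0,0,0],
    [0,0,0],
    [0,0,0]
  ],
  "dp": [
    [0.001,0,0],
    [0.001,0,0],
    [0.001,0,0],
    [0.001,0,0],
    [0.001,0,0]
  ],
  "fingers": [0,0,0,0,0]
}}

```text
clock: 11.0
position: [497.9, 114.6, 28.2]
ee_rot: [-0.691, 0.723, 0.0, 0.001]
contact_force: [-2.6, 0.8, 2.1]
gripper_width: 0.0
```

Emit:
{"api": "servo_tool", "payload": {
  "turn": [
    [0,0,0],
    [0,0,0],
    [0,0,0],
    [0,0,0],
    [0,0,0]
  ],
  "dp": [
    [0.001,0,0],
    [0.001,0,0],
    [0.0005,0,0],
    [0.0005,0,0],
    [0.0005,0,0]
  ],
  "fingers": [0,0,0,0,0]
}}

```text
clock: 11.62
position: [500.3, 114.3, 28.0]
ee_rot: [-0.691, 0.723, 0.001, 0.0]
contact_force: [-4.7, 0.6, 2.7]
gripper_width: -0.2
```

Emit:
{"api": "servo_tool", "payload": {
  "turn": [
    [0,0,0],
    [0,0,0],
    [0,0,0],
    [0,0,0],
    [0,0,0]
  ],
  "dp": [
    [0.0005,0,0],
    [0.0005,0,0],
    [0.0005,0,0],
    [0.0005,0,0],
    [0.0005,0,0]
  ],
  "fingers": [0,0,0,0,0]
}}

```text
clock: 12.25
position: [500.1, 114.1, 27.5]
ee_rot: [-0.69, 0.723, 0.002, -0.002]
contact_force: [-4.6, 0.4, 2.0]
gripper_width: -0.0
```

```bash
python3 f.py 36 572 110 side
```

```text
[500.1 114.1  27.5] [-4.6  0.4  2. ] 12.25
top [([231.0, 169.0, 21.0, 36.0], 0.93), ([355.0, 158.0, 27.0, 45.0], 0.93), ([358.0, 290.0, 36.0, 53.0], 0.56), ([345.0, 226.0, 35.0, 50.0], 0.55)] [240. 195.]
side [([235.0, 216.0, 49.0, 28.0], 0.96), ([340.0, 175.0, 21.0, 18.0], 0.81), ([377.0, 173.0, 47.0, 16.0], 0.75), ([264.0, 158.0, 8.0, 16.0], 0.47)] [262. 231.]
pipe [574.7 110.7  -3.7] 0.15 cradle xy [31.2 -0.4]  tcp [-43.5  -0.4]
```

View pics/last.png

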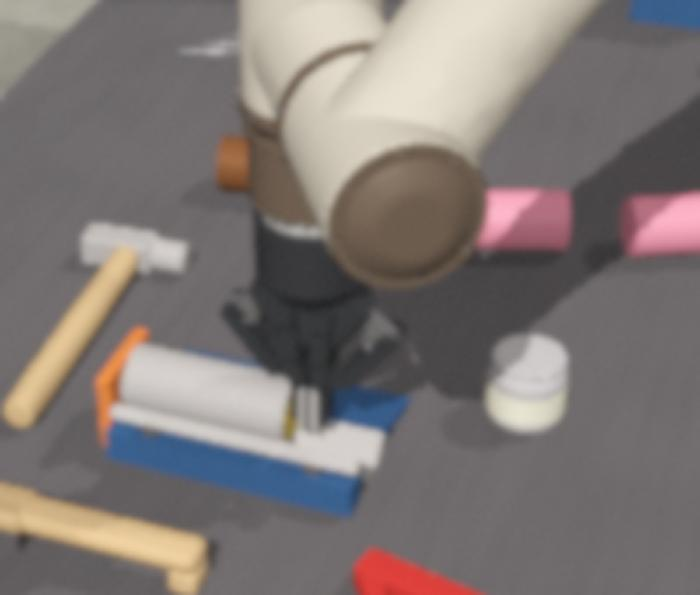

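The tool stalls at x = 500.1 and the fit says cradle x ≈ 31, so it looks like contact with the stop. I'll confirm with slightly larger steps, in case the small steps merely failed to overcome friction.

Emit:
{"api": "servo_tool", "payload": {
  "turn": [
    [0,0,0],
    [0,0,0],
    [0,0,0],
    [0,0,0],
    [0,0,0]
  ],
  "dp": [
    [0.001,0,0],
    [0.0015,0,0],
    [0.0015,0,0],
    [0.002,0,0],
    [0.002,0,0]
  ],
  "fingers": [0,0,0,0,0]
}}

```text
clock: 13.08
position: [499.6, 112.8, 26.0]
ee_rot: [-0.69, 0.724, 0.007, -0.01]
contact_force: [-8.9, 2.5, 3.8]
gripper_width: 0.1
```

The tool is blocked with the force rising to 9 N, so the pipe is against the stop. Backing off.

Emit:
{"api": "servo_tool", "payload": {
  "turn": [
    [0,0,0],
    [0,0,0],
    [0,0,0],
    [0,0,0],
    [0,0,0]
  ],
  "dp": [
    [-0.005,0.001,0.001],
    [-0.015,0.001,0.001],
    [-0.03,0.001,0.01],
    [-0.03,0,0.05],
    [-0.03,0,0.06]
  ],
  "fingers": [0,0,0,0,0]
}}

```text
clock: 13.7
position: [390.6, 116.3, 143.8]
ee_rot: [-0.69, 0.724, 0.005, -0.01]
contact_force: [1.1, 0.7, 1.7]
gripper_width: -0.3
```

Emit:
{"api": "servo_tool", "payload": {
  "turn": [
    [0,0,0],
    [0,0,0],
    [0,0,0],
    [0,0,0],
    [0,0,0]
  ],
  "dp": [
    [0,0,0.05],
    [0,0,0.02],
    [0,0,0],
    [0,0,0],
    [0,0,0]
  ],
  "fingers": [0,0,0,0,0]
}}

```text
clock: 14.32
position: [388.6, 116.8, 218.6]
ee_rot: [-0.691, 0.723, 0.004, -0.003]
contact_force: [0.0, 0.2, 0.1]
gripper_width: -0.2
```

```bash
python3 f.py 36 573 111 side top;python3 f.py 36 573 111 side
```

```text
[388.6 116.8 218.6] [0.  0.2 0.1] 14.325
top [([229.0, 171.0, 19.0, 48.0], 0.9), ([358.0, 288.0, 38.0, 57.0], 0.7), ([357.0, 156.0, 25.0, 47.0], 0.58), ([344.0, 225.0, 34.0, 50.0], 0.56)] [240. 195.]
side [([262.0, 158.0, 44.0, 23.0], 0.82), ([237.0, 216.0, 50.0, 29.0], 0.81), ([376.0, 174.0, 48.0, 16.0], 0.78), ([322.0, 173.0, 41.0, 20.0], 0.67)] [261. 231.]
pipe [573.6 111.6  -3.9] 0.142 cradle xy [30.   0.5]  tcp [-155.    -2.7]
[389.  116.9 219.1] [0.6 0.6 0.2] 14.525
top [([230.0, 169.0, 21.0, 50.0], 0.88), ([357.0, 154.0, 24.0, 49.0], 0.72), ([357.0, 289.0, 38.0, 55.0], 0.7), ([343.0, 226.0, 33.0, 49.0], 0.6)] [240. 195.]
side [([319.0, 172.0, 43.0, 20.0], 0.95), ([376.0, 173.0, 47.0, 19.0], 0.78), ([262.0, 157.0, 43.0, 22.0], 0.76), ([238.0, 217.0, 47.0, 30.0], 0.55)] [261. 231.]
pipe [574.1 109.6  -6.1] 0.042 cradle xy [30.6 -1.5]  tcp [-154.7   -2.5]
```

View pics/last.png

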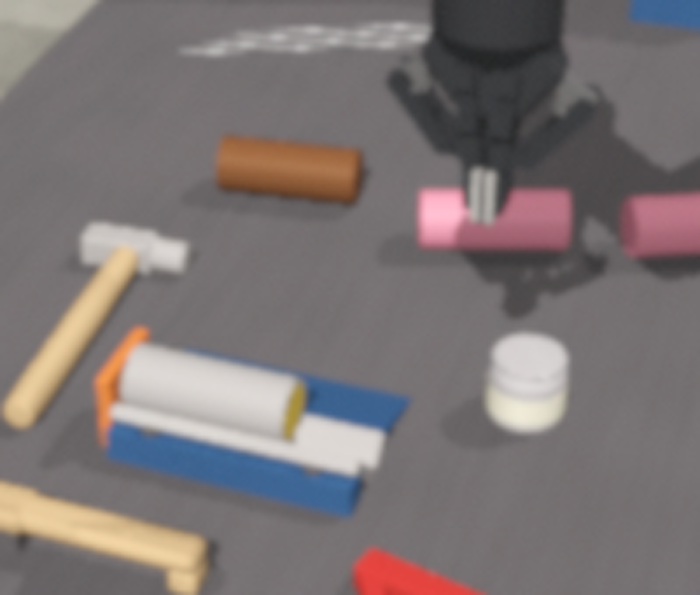

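The pipe lies in the V against the orange stop at crop (125,375), fitted at cradle (30.0, 0.5). The arm is clear and the bystanders in view have not moved.

```bash
python3 -c "
from bench import *
print(job_done())"
```

```text
the job is handed in; nothing more can be done
None
```

The pipe is in the V, up against the orange stop, and I handed the job in at about 14.5 s with the arm well clear. I rolled it up the ramp with the outside of the open fingers, let it drop into the V at cradle x ≈ −4 mm, then slid it along with the shut fingertips.

**Final position:** fitting both cameras put the pipe at cradle x = 30.0, y = 0.5 mm, against a target of x = 30. The side camera alone gave 30.6 and −1.5 mm with the pipe about 0.016 rad off the V, which is inside the limits and within measurement error.

**Stop contact:** the last push was blocked by the stop at about 9 N, with the arm no longer advancing. The highest force I read was about 10 N, though I only saw readings at the end of each move.

**Bystanders:** the hammer, tin, brush and square looked unmoved in the side view, but the square and brush were only partly in the final crop and I did not measure any of them again. The pipe's quarter turn was not measured either. I inferred it from about 120 mm of travel up to the crest.

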